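# Load a sample tray into the conditioning cabinet

### The job

Fold the conditioning cabinet's front door all the way down, set the tray that carries the three specimen discs flat on the chamber floor behind the sill (grip end towards the door, keeping the tray level on the way) and let go of it, then swing the door back up until it is fully shut. Leave the empty tray and the other things on the table where they are.

Things in the scene. Friction and masses are not known exactly. Their poses are not given: they have to be found in the camera images.
- cabinet: In mm: fixed white bench cabinet, 224 wide (y), 236 deep (x), 172 high, sloping front closed by a clear door. Origin: on the table straight below the middle of the door's hinge, at the foot of the front; x points into the chamber, y along the hinge, z up. Plinth up to z = 50. Chamber: y -100 to 100, floor z = 50, ceiling z = 160, back wall x = 148; the opening slopes 25 degrees back.
- chamber_floor (a point): In mm: good place for the tray's origin on the chamber floor: cabinet x = 73, y = 0, z = 50; axes as the cabinet's. The tray may stand up to 7 nearer the door, 18 deeper, 50 to either side. A steel sill, 10 high (top z = 60), runs along the front of the floor from x = 1 to 11; lift the tray over it.
- roof_edge (a point): In mm: middle of the roof's lower front edge: cabinet x = 53, y = 0, z = 160; the roof is 12 thick (clear, aluminium front beam) and runs back from there. It leaves no room for a vertical gripper over a tray in the chamber; a tool tilted about 40 degrees, tips pointing down and into the chamber, keeps the gripper's body in front of the edge.
- door (a joint): Bottom-hinged door's angle, rad: 0 = shut, leaning 0.436 (25 degrees) back over the sloping front; 0.436 = upright; 2.007 = fully down, level towards the robot, on its stop, inner face level with the chamber floor. Starts 0 to 0.3. Stiff hinge: it stays wherever it is left; moving the bar takes about 1 to 6 N.
- door_hinge (a point): In mm: middle of the hinge line, on the door's inner face: cabinet x = 0, y = 0, z = 50. The hinge line runs along the cabinet's y. The door panel is 222 wide, 12 thick, aluminium frame with a clear pane, and ends 134 from the hinge.
- door_handle (a point): In mm: middle of the door's round steel bar, 12 in diameter, along the cabinet's y, on two posts 170 apart standing from the door's free edge. Its axis is 177 from the hinge along the door, 6 outside the inner face's plane; a 37 gap separates it from the panel, so it can be pinched from above at any angle. Shut: z about 213, 41 over the roof's top. Fully down: z = 44.
- tray: In mm: loose tray with three dark discs (26 diameter, 9 high, white spot on each): aluminium plate 110 long (x), 80 wide (y), 6 thick, about 0.16 kg. Origin: centre of underside, z up. At x = -33 stands an upright black grip block, 20 (x) by 16 (y), top 46 above the underside; this grip end (-x) points roughly to the robot. Stands left or right of the cabinet.
- tray_grip (a point): In mm: point in the tray's grip block to grasp across its 16 mm thickness (fingers closing along the tray's y): x = -33, y = 0, 34 above the tray's underside.
- tray_empty: In mm: identical loose tray but without discs; stands on the other side. Not to be moved. Origin and axes as for the tray.
- storage_box: In mm: loose open white plastic box, 120 x 90 x 35 high, left of the cabinet; bystander. Origin: centre of underside.
- jar: In mm: loose amber jar, 60 diameter, 85 high, right of the cabinet; bystander. Origin: centre of underside.
- mug: In mm: loose white mug, 80 diameter, 90 high, far right; bystander. Origin: centre of underside.
- dish: In mm: loose closed glass dish, 90 diameter, 16 high, in front of the robot, a little left; bystander. Origin: centre of underside.
- screwdriver: In mm: loose screwdriver, 160 long, far left; bystander. Origin: centre of underside, x along its length.
There are look-alikes about, which are no part of the job. Leave any green or turquoise look-alike of the tray alone.

How it is judged:
On the way, in this order (a step that is already met when the one before it is completed fails the run):
1. the door is folded fully down (joint above 1.9 rad) (value of joint door above 1.9 rad), for 0.2 s.
2. the tray with the discs stands flat on the chamber floor behind the sill, let go of, with the door still down (x of tray in the frame of cabinet between 0.058 and 0.098 m and y of tray in the frame of cabinet between -0.065 and 0.065 m and z of tray in the frame of cabinet between 0.045 and 0.0535 m and angle between tray's own z axis and vertical below 0.05 rad and linear speed of tray below 0.02 m/s and x of tray_grip in the frame of cabinet below 0.075 m and angle between the x axis of tray and the x axis of cabinet, either way round below 0.5 rad and contact force between the fingers and tray below 0.1 N and value of joint door above 1.5 rad), for 0.3 s.
At the end, for the whole second after the job is handed in: Tray with the discs at rest on the chamber floor behind the sill (origin 58 to 98 mm behind the hinge line, within 65 mm of the middle, within 3.5 mm of the floor and 0.05 rad of level, length within 0.5 rad of the cabinet's depth, grip towards the door); door shut within 0.06 rad and at rest (x of tray in the frame of cabinet between 0.058 and 0.098 m and y of tray in the frame of cabinet between -0.065 and 0.065 m and z of tray in the frame of cabinet between 0.045 and 0.0535 m and angle between tray's own z axis and vertical below 0.05 rad and linear speed of tray below 0.02 m/s and x of tray_grip in the frame of cabinet below 0.075 m and angle between the x axis of tray and the x axis of cabinet, either way round below 0.5 rad and value of joint door below 0.06 rad and velocity of joint door below 0.05 rad/s); the robot touches nothing.
It fails at once if the tray with the discs is tipped more than 0.5 rad (angle between tray's own z axis and vertical above 0.5 rad).
It fails at once if the empty tray or another loose thing on the table is shifted more than 30 mm (distance of any of tray_empty, storage_box, jar, mug, dish, screwdriver from where it was at the start of the episode above 0.03 m).
It also fails if it takes over 72 s, if anything falls off the work surface, if the arm or the gripper's body presses on something with over 40 N, if the wrist force passes 120 N, or if a joint passes its speed limit or range.

### The arm

A 6-joint arm with a two-finger parallel gripper is mounted at the origin on the work surface. World frame = base frame: x ahead of the robot, y to its left, z up, the work surface at z = 0. Lengths are in m, angles in rad, forces in N, time in s.
With the tool pointing down it reaches from about 0.225 to 0.875 m from the base axis. Payload 3.4 kg.
Tool frame: the origin (TCP) lies midway between the tips of the shut fingers; the grasp point (between the pads) lies 19 mm behind it; z points along the fingers, y is the direction in which the jaws open and shut (so a half turn about z gives the same grasp; the last joint's range is limited). The gripper opens to 85 mm and grips with 20 to 120 N. Pads are 22 mm wide; open, the fingers measure 114 mm over their backs; the gripper's body (76 mm by 85 mm) begins 54 mm behind the grasp point. The pads swing forward as they close: fully open they stand 13 mm farther back than shut.
Start: joints at [-1.416, 0.276, 1.505, -0, 1.361, -0.121], TCP at [0.157, -0.553, 0.231] pointing down, gripper open.
Joint ranges: [-2.89, 2.89], [-0.75, 2.08], [0.22, 2.7], [-1.18, 4.32], [0.11, 2.71], [-2.7, 2.7]. Speed limits (rad/s): [2.57, 2.57, 3.14, 3.14, 3.14, 3.14].

### API

Orientations are given as a unit quaternion [w, x, y, z].
In Python, from rig import monitor, imaging, ticket gives the robot as it stands.
- The arm moves only by the tool servo_tool, never from a script. Its argument "commands" is text: rows parted by semicolons, each of 5 numbers parted by spaces: the shift along the tool's x, y, z in cm, then the turn about the tool's z in rad, then the gripper command: -1 is shut, 1 is fully open, values between are in proportion. In form: x y z twist claw; .... A call has 1 to 10 rows; each row is the pose to reach, as a shift and turn from the pose commanded when the call began, along the tool's axes at that moment; what a row does not reach only later rows make up. A row lasts 1/12 s, in which the tool goes at most 41.7 mm and 7.16 degrees, less where a joint would pass 70% of its speed; a pose out of reach is approached as far as the arm can. A call with a gripper value outside its range is refused whole. The fingers move at their own pace and stop on an object; "newtons" is the grip in N (left out, the last holds). Time passes only in rows, so rows that repeat a pose let the fingers close. It gives the time, the measured TCP pose, the force and the opening at its end, in the units of the state.
- monitor.get_state(): the state, without advancing time (a new reading comes with each control period).
- imaging.get_image(name): name is "side" or "top" or "wrist"; returns the picture (400x640x3 uint8, red, green, blue); there is no depth.
- imaging.get_calibration(name): a dict with "camera_matrix" (3x3 intrinsics, pixels), "R" (3x3) and "t" (3): a world point X has camera coordinates R X + t. Camera axes: x right, y down, z forward; pixel columns grow to the right and rows downward; lengths in m; the calibration is good to about 2 mm. A picture is of the moment at which its call begins: read the wrist's pose just before it. get_calibration takes no time and is no camera call; for the wrist camera it gives the pose at the moment of the call.
- ticket.sign_off(): hands the job in, once; it reports no verdict.
The state is a dict: "clock": time; "qpos": joint angles; "qd": joint speeds; "effort": joint torques, N m; "position": TCP position; "ee_rot": TCP orientation; "contact_force": force on the tool from outside, world axes, zero at the start; "moment": the same for the moment, N m; "width": finger opening in m.
Only numpy, scipy, OpenCV 4.12 (cv2) and the standard library are available. Lean on these libraries where they do the work, as an engineer would, in place of code of your own. Each camera call takes 0.05 s, during which the arm holds its last target. There are 200 camera calls.

## Working session

There is one attempt and no reset: what is moved stays moved. The work goes in short steps, Python scripts to look and compute and a tool call to move; the robot and the scene stay as the last step left them, time stands still between calls to the robot, and variables do not carry over. Pictures are saved under pics/ and viewed, and the job is handed in when it is done.

Besides the shell and the picture viewer there is one more tool, called after ">>>" as name(argument=value, ...) on one line, values as JSON. servo_tool: Moves the arm, as the interface text tells. Its arguments: {"type":"object","properties":{"commands":{"type":"string"},"newtons":{"type":"number"}},"required":["commands"]}

```bash
mkdir -p pics; cat > h.py <<'E'
import numpy as np, cv2
from rig import monitor, imaging, ticket
from scipy.spatial.transform import Rotation as Ro
def snap(n,f):
    c=imaging.get_calibration(n); im=imaging.get_image(n); cv2.imwrite('pics/'+f,im[:,:,::-1]); return im,c
def ray(c,u,v):
    K=np.array(c['camera_matrix']);R=np.array(c['R']);t=np.array(c['t'])
    return -R.T@t, R.T@np.linalg.solve(K,[u,v,1.])
def onplane(c,u,v,z):
    o,d=ray(c,u,v); return o+d*(z-o[2])/d[2]
def proj(c,X):
    X=np.atleast_2d(X);p=(X@np.array(c['R']).T+np.array(c['t']))@np.array(c['camera_matrix']).T
    return p[:,:2]/p[:,2:]
def tri(c1,p1,c2,p2):
    o,d=ray(c1,*p1);q,e=ray(c2,*p2)
    s=np.linalg.lstsq(np.c_[d,-e],q-o,rcond=None)[0]
    a,b=o+d*s[0],q+e*s[1]; return (a+b)/2,np.linalg.norm(a-b)
def rot():
    w,x,y,z=monitor.get_state()['ee_rot'];return Ro.from_quat([x,y,z,w])
E
python3 - <<'E'
from h import *
s=monitor.get_state()
for k in ('clock','qpos','position','ee_rot','contact_force','width'):print(k,s[k])
for n in ('side','top','wrist'):
    im,c=snap(n,n+'0.png');print(n,np.array(c['camera_matrix']).round(1).tolist(),np.array(c['R']).round(3).tolist(),np.array(c['t']).round(3))
E
```

```text
clock 0.0
qpos [-1.41599505e+00  2.76614290e-01  1.50615131e+00 -2.69197472e-05
  1.36070249e+00 -1.21014459e-01]
position [ 0.15648478 -0.5527376   0.23042147]
ee_rot [-9.37362132e-04  9.90504948e-01  1.37473882e-01 -2.89998990e-05]
contact_force [ 0.3184031  -0.25984756  0.85088333]
width 0.08532568807610298
side [[373.4, 0.0, 324.4], [0.0, 373.4, 197.5], [0.0, 0.0, 1.0]] [[-0.8, -0.6, -0.001], [-0.414, 0.553, -0.722], [0.434, -0.578, -0.691]] [0.417 0.331 1.211]
top [[385.5, 0.0, 324.8], [0.0, 385.5, 193.3], [0.0, 0.0, 1.0]] [[0.015, -1.0, 0.012], [-0.985, -0.017, -0.172], [0.172, -0.009, -0.985]] [-0.032  0.559  1.288]
wrist [[295.0, 0.0, 318.3], [0.0, 295.0, 198.3], [0.0, 0.0, 1.0]] [[0.273, -0.962, -0.001], [-0.93, -0.264, 0.256], [-0.247, -0.069, -0.967]] [-0.575 -0.033  0.378]
```

View pics/top0.png

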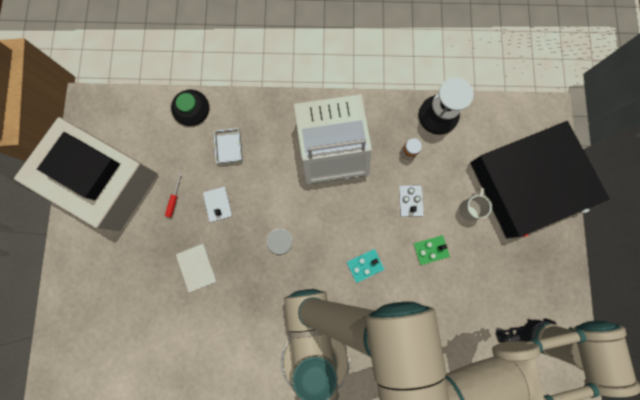

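View pics/side0.png

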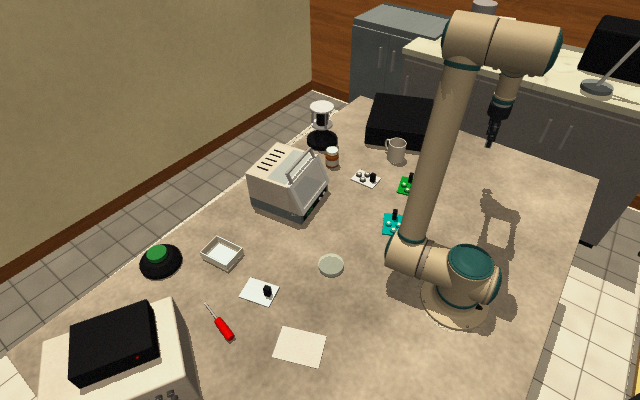

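The candidates are: a grey tray with dark discs at top (411,201), an empty grey tray at (217,205), a turquoise one at (366,265) and a green one at (432,250). The grey tray with discs fits the description. I'll confirm it in an enlarged crop and check the cabinet too.

```bash
python3 - <<'E'
import cv2,numpy as np
t=cv2.imread('pics/top0.png');s=cv2.imread('pics/side0.png')
f=lambda im,x,y,w,h,k:cv2.resize(im[y:y+h,x:x+w],None,fx=k,fy=k,interpolation=cv2.INTER_CUBIC)
cv2.imwrite('pics/c_cab.png',f(t,285,85,100,110,5))
cv2.imwrite('pics/c_tray.png',np.hstack([f(t,385,170,50,60,8),f(s,340,160,50,60,8)]))
cv2.imwrite('pics/c_cabs.png',f(s,235,130,110,100,6))
E
```

```text
(no output)
```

View pics/c_cab.png

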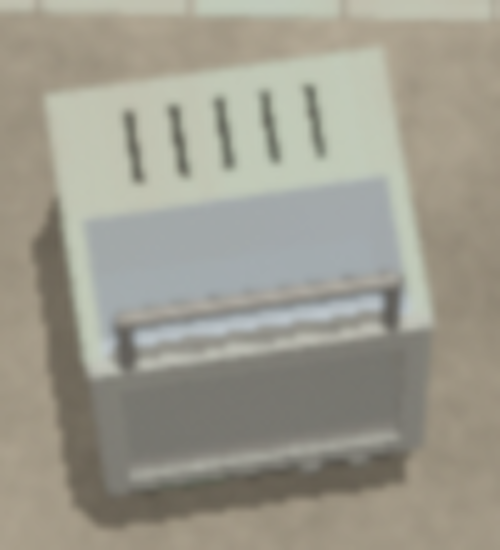

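View pics/c_tray.png

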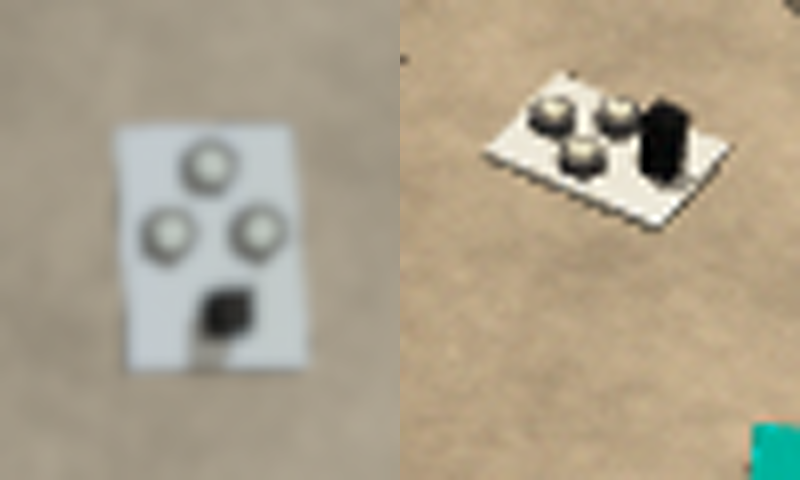

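View pics/c_cabs.png

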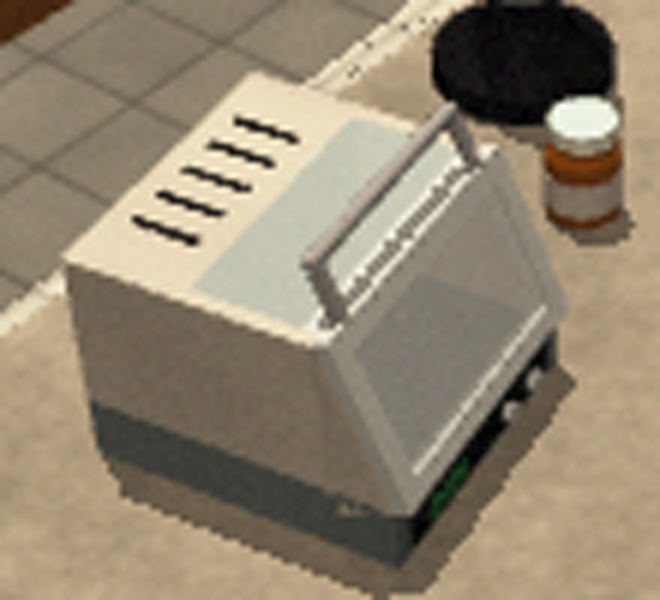

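```bash
python3 - <<'E'
from h import *
from scipy.optimize import least_squares
ct=imaging.get_calibration('top');cs=imaging.get_calibration('side')
T=lambda x,y:(285+x/5,85+y/5); S=lambda x,y:(235+x/6,130+y/6)
for n,p in dict(RL=T(47,97),RR=T(380,48),FL=T(92,377),FR=T(432,328)).items(): print(n,onplane(ct,*p,.172).round(4))
for n,p in dict(RL=S(65,260),RR=S(250,72),FL=S(318,347)).items(): print('s',n,onplane(cs,*p,.172).round(4))
print('side hingeL',onplane(cs,*S(400,515),.05).round(4),'foot',onplane(cs,*S(400,568),0).round(4))
print('bar',tri(ct,T(115,320),cs,S(318,260)),tri(ct,T(402,280),cs,S(452,108)))
obs=[(ct,T(47,97),0,1,.172),(ct,T(380,48),0,-1,.172),(ct,T(92,377),1,1,.172),(ct,T(432,328),1,-1,.172),(cs,S(65,260),0,1,.172),(cs,S(250,72),0,-1,.172)]
def cab(p,X):
    c,s=np.cos(p[2]),np.sin(p[2]);return np.array([p[0]+c*X[0]-s*X[1],p[1]+s*X[0]+c*X[1],X[2]])
def res(p):
    return np.concatenate([proj(c,cab(p,[p[3] if k==0 else p[4],w*.112,z]))[0]-px for c,px,k,w,z in obs])
f=least_squares(res,[.7,0,.15,.236,.057]);print(f.x.round(4),f.fun.round(1))
# tray
t=lambda x,y:(385+x/8,170+y/8); s=lambda x,y:(340+(x-400)/8,160+y/8)
for n,p in dict(fl=t(117,126),fr=t(291,126),nr=t(309,370),nl=t(128,370)).items():print(n,onplane(ct,*p,.006).round(4))
print('grip top',tri(ct,t(232,308),cs,s(664,112)), onplane(ct,*t(232,308),.046))
for n,p in dict(fl=s(485,152),fr=s(565,72),nr=s(732,147),nl=s(655,222)).items():print('s',n,onplane(cs,*p,.005).round(4))
E
```

```text
RL [0.831  0.0822 0.172 ]
RR [ 0.8697 -0.1358  0.172 ]
FL [0.643  0.0481 0.172 ]
FR [ 0.6795 -0.1691  0.172 ]
s RL [0.8292 0.0825 0.172 ]
s RR [ 0.8723 -0.1372  0.172 ]
s FL [0.649  0.0489 0.172 ]
side hingeL [0.599  0.0405 0.05  ] foot [0.6009 0.0416 0.    ]
bar (array([0.66374275, 0.03097533, 0.22159507]), np.float64(0.00570923744243464)) (array([ 0.69830056, -0.14492354,  0.21306035]), np.float64(0.0006476485819257959))
[-8.0619 -1.6111  0.1759  9.0519  8.8599] [-0.4  0.1  0.4 -0.1 -0.5  0.4  0.6 -0.4 -0.5 -0.1  0.4  0.2]
fl [ 0.5991 -0.2922  0.006 ]
fr [ 0.6005 -0.3707  0.006 ]
nr [ 0.4902 -0.3757  0.006 ]
nl [ 0.4889 -0.2951  0.006 ]
grip top (array([ 0.51147399, -0.33128552,  0.04988767]), np.float64(0.00025517588486252506)) [ 0.51189642 -0.33229152  0.046     ]
s fl [ 0.5969 -0.2915  0.005 ]
s fr [ 0.5993 -0.3757  0.005 ]
s nr [ 0.4909 -0.3761  0.005 ]
s nl [ 0.4925 -0.2985  0.005 ]
```

The tray at top (411,201), about world (0.545,-0.333), is confirmed: grey plate, three dark discs with white spots, black block towards the robot. The cabinet origin is about (0.6185,-0.0695) with yaw 0.176. The door is almost shut, and the bar is near (0.682,-0.058,0.215). I'm moving over the bar now.

>>> servo_tool(commands="0 0 -4 0 1; 0 0 -8 0 1; 3 -1.5 -10 -0.12 1; 6.5 -3.3 -10 -0.24 1; 10 -5.2 -10 -0.36 1; 13.5 -7 -10 -0.48 1; 17 -8.8 -10 -0.6 1; 20.5 -10.7 -10 -0.72 1; 24 -12.5 -10 -0.84 1; 27.5 -14.3 -10 -0.96 1", newtons=40)

```text
clock: 0.98
position: [0.3832, -0.3391, 0.3312]
ee_rot: [-0.0, 0.813, 0.582, -0.0]
contact_force: [-0.7, -0.6, 0.4]
width: 0.0855
```

```bash
cat >> h.py <<'E'
O=np.array([.6185,-.0695,0]);PSI=.176
def C(x,y,z): # cabinet mm -> world
    return O+Ro.from_euler('z',PSI).apply(np.array([x,y,z])/1000)
def go(X,yaw,p=None):
    s=monitor.get_state();r=rot();d=r.inv().apply(np.array(X)-s['position'])*100
    tx=r.apply([1,0,0]);cur=np.arctan2(tx[1],tx[0])
    print('shift cm',d.round(2),'twist',round((cur-yaw+np.pi)%(2*np.pi)-np.pi,3),'tiltz',r.apply([0,0,1]).round(4),'rows',np.linalg.norm(d)/4.1)
E
python3 -c "
from h import *
go(C(66,0,300),PSI+np.pi/2)"
```

```text
shift cm [36.32 19.33  3.12] twist -0.505 tiltz [-0.  0. -1.] rows 10.062339670212262
```

>>> servo_tool(commands="3 1.6 0 -0.1 1; 6.8 3.6 0 -0.2 1; 10.6 5.6 0 -0.3 1; 14.4 7.7 0 -0.4 1; 18.2 9.7 0 -0.5 1; 22 11.7 0 -0.505 1; 25.8 13.7 0 -0.505 1; 29.5 15.7 0 -0.505 1; 33 17.6 1.5 -0.505 1; 36.3 19.3 3.1 -0.505 1")

```text
clock: 1.82
position: [0.6808, -0.0645, 0.304]
ee_rot: [0.001, 0.644, 0.765, 0.001]
contact_force: [0.6, -1.3, 0.1]
width: 0.0855
```

```bash
python3 -c "
from h import *
s=monitor.get_state();print(s['position'],s['qpos'])
im,c=snap('wrist','w1.png');print(proj(c,[C(66,0,215),C(66,85,215),C(66,-85,215)]))
go(C(66,0,196),PSI+np.pi/2)"
```

```text
[ 0.68078809 -0.06454914  0.30398536] [-1.96139597e-01  4.18626474e-01  1.11247372e+00 -1.00229303e-04
  1.60727608e+00 -3.66755453e-01]
[[321.75557824 194.44428406]
 [321.5707847   82.53213426]
 [321.90919912 287.47806704]]
shift cm [-0.03 -0.09 10.16] twist -0.0 tiltz [-0.      0.0073 -1.    ] rows 2.478293357796598
```

View pics/w1.png

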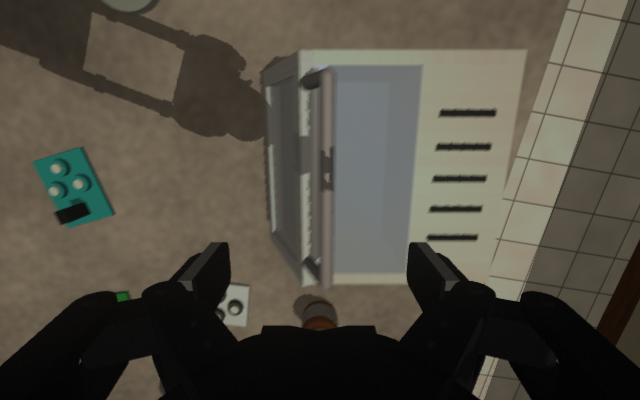

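The wrist view shows the bar as a vertical line at u≈327 (v 68–288), parallel to the image. That is about 4 mm deeper than predicted, so the bar is at x≈70 and the door is about shut.

>>> servo_tool(commands="0 0.3 3.5 0 1; 0 0.3 7 0 1; 0 0.3 9.5 0 0.5; 0 0.3 10.8 0 0; 0 0.3 10.8 0 -1; 0 0.3 10.8 0 -1; 0 0.3 10.8 0 -1; 0 0.3 10.8 0 -1; 0 0.3 10.8 0 -1; 0 0.3 10.8 0 -1", newtons=40)

```text
clock: 2.7
position: [0.6841, -0.066, 0.1978]
ee_rot: [0.003, 0.645, 0.765, 0.002]
contact_force: [4.7, 0.3, 4.1]
width: 0.0102
```

```bash
python3 -c "
from h import *
s=monitor.get_state();print(s['position'],s['contact_force'],s['width']);go(C(69.4,0,194),PSI+np.pi/2)
q=np.linspace(0,2.03,22);a=.436-q
x=177*np.sin(a)-6*np.cos(a);z=50+177*np.cos(a)+6*np.sin(a)
for i in range(22):print(round(q[i],2),((x-x[0])/10).round(2)[i],((z[0]-z)/10).round(2)[i])"
```

```text
[ 0.68410146 -0.0659538   0.19779618] [4.74071983 0.27376786 4.08162359] 0.01017332656836443
shift cm [0.8  0.41 0.38] twist -0.006 tiltz [ 7.3e-03 -7.0e-04 -1.0e+00] rows 0.23884333868679128
0.0 0.0 0.0
0.1 -1.61 -0.59
0.19 -3.26 -1.03
0.29 -4.95 -1.3
0.39 -6.66 -1.41
0.48 -8.37 -1.35
0.58 -10.06 -1.13
0.68 -11.73 -0.75
0.77 -13.36 -0.21
0.87 -14.92 0.49
0.97 -16.41 1.34
1.06 -17.81 2.32
1.16 -19.1 3.43
1.26 -20.29 4.67
1.35 -21.35 6.01
1.45 -22.27 7.45
1.55 -23.06 8.98
1.64 -23.69 10.57
1.74 -24.16 12.21
1.84 -24.48 13.89
1.93 -24.63 15.6
2.03 -24.61 17.31
```

>>> servo_tool(commands="0 -0.8 -0.3 0 -1; 0 -2.4 -0.8 0 -1; 0 -4.1 -1.1 0 -1; 0 -5.8 -1.4 0 -1; 0 -7.5 -1.4 0 -1; 0 -9.2 -1.2 0 -1; 0 -10.9 -0.9 0 -1; 0 -12.5 -0.5 0 -1; 0 -14.1 0.1 0 -1; 0 -14.9 0.5 0 -1")

```text
clock: 3.53
position: [0.5349, -0.0918, 0.19]
ee_rot: [0.002, 0.645, 0.764, 0.001]
contact_force: [4.5, -1.1, -2.3]
width: 0.01
```

```bash
python3 -c "
from h import *
s=monitor.get_state();print(s['position'],s['contact_force'],s['width'])
p=Ro.from_euler('z',-PSI).apply(s['position']-O)*1000+[0,0,19];print('cab grasp',p)
for a in np.arange(0,-1.2,-.1)-.436:print(round(.436-a,2),round((177*np.sin(a)-6*np.cos(a)-p[0])/10,2),-round((50+177*np.cos(a)+6*np.sin(a)-p[2])/10,2))
im,c=snap('side','s1.png');cv2.imwrite('pics/s1c.png',cv2.resize(im[100:260,200:400,::-1],None,fx=4,fy=4)[:600])
"
```

```text
[ 0.5349417  -0.09176063  0.1900036 ] [ 4.48846843 -1.08189487 -2.28633225] 0.009993646626020414
cab grasp [-86.16516283  -7.28629223 209.00360368]
0.87 0.6 0.11
0.97 -0.94 0.99
1.07 -2.38 2.02
1.17 -3.71 3.18
1.27 -4.92 4.48
1.37 -5.99 5.89
1.47 -6.92 7.4
1.57 -7.69 8.99
1.67 -8.3 10.65
1.77 -8.74 12.37
1.87 -9.0 14.12
1.97 -9.09 15.88
```

View pics/s1c.png

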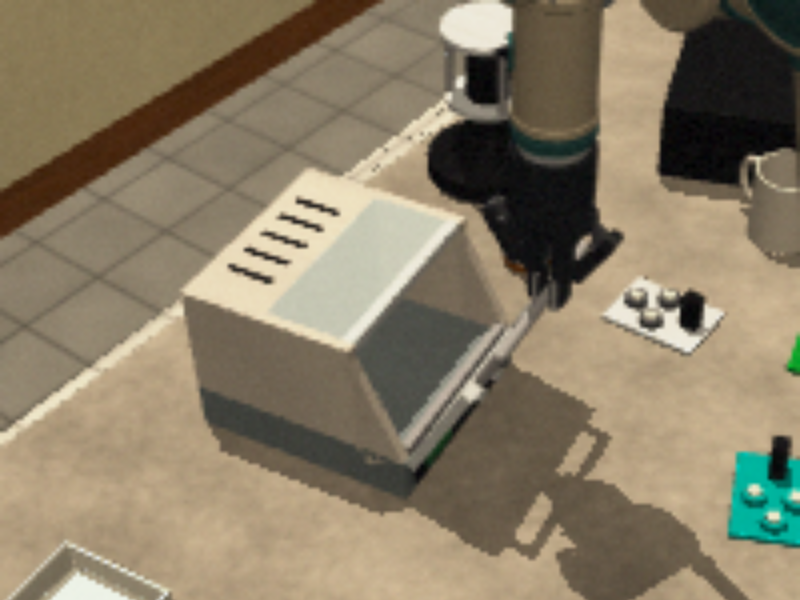

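The door follows: it has tipped well past upright, and the bar is held at about crop (545,290). I'll continue the arc down to the stop.

>>> servo_tool(commands="0 -0.7 0.6 0 -1; 0 -2.2 1.6 0 -1; 0 -3.5 2.8 0 -1; 0 -4.8 4.1 0 -1; 0 -5.9 5.5 0 -1; 0 -6.8 7 0 -1; 0 -7.6 8.6 0 -1; 0 -8.2 10.2 0 -1; 0 -8.7 11.9 0 -1; 0 -9 13.6 0 -1")

```text
clock: 4.42
position: [0.449, -0.1066, 0.0551]
ee_rot: [0.003, 0.645, 0.764, 0.002]
contact_force: [5.7, 3.7, 1.2]
width: 0.0104
```

>>> servo_tool(commands="0 0 1.2 0 -1; 0 0 2.2 0 -1; 0 0 2.9 0 -1; 0 0 3.2 0 -1; 0 0 3.2 0 -1; 0 0 3.2 0 -1")

```text
clock: 4.92
position: [0.4486, -0.1074, 0.0273]
ee_rot: [0.003, 0.644, 0.765, 0.001]
contact_force: [-5.4, 2.2, 40.3]
width: 0.0104
```

```bash
python3 -c "
from h import *
s=monitor.get_state();print(s['position'],s['contact_force'],s['width'])
p=Ro.from_euler('z',-PSI).apply(s['position']-O)*1000+[0,0,19];print('cab grasp',p)
im,c=snap('side','s2.png');cv2.imwrite('pics/s2c.png',cv2.resize(im[110:260,220:400,::-1],None,fx=4,fy=4)[:600])
"
```

```text
[ 0.44855253 -0.10735413  0.0272656 ] [-5.38948001  2.23849606 40.30507034] 0.01042664305128404
cab grasp [-173.95009124   -7.51278052   46.26559741]
```

View pics/s2c.png

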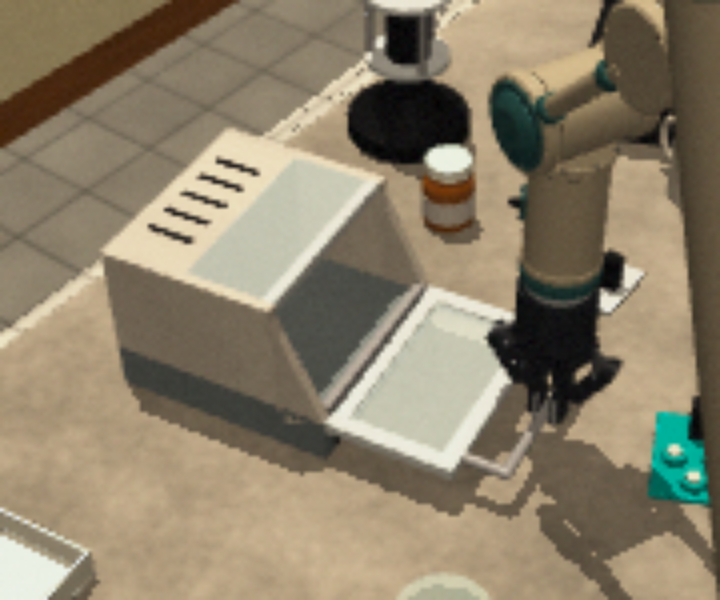

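The door is flat on its stop, with 40 N of reaction at the bar. I'm releasing with a small opening first because the panel is close, then lifting.

>>> servo_tool(commands="0 0 -0.4 0 -0.3; 0 0 -0.4 0 -0.3; 0 0 -0.4 0 -0.3; 0 0 -2.5 0 -0.3; 0 0 -6 0 -0.3; 0 0 -10 0 0.3; 0 1 -14 0 1; 0 5 -18 0 1; 0 9 -21 0 1; 0 9 -21 0 1")

```text
clock: 5.8
position: [0.5384, -0.091, 0.2352]
ee_rot: [0.003, 0.644, 0.765, 0.001]
contact_force: [0.4, -0.6, 0.2]
width: 0.0853
```

```bash
python3 -c "
from h import *
s=monitor.get_state();print(s['position'],s['contact_force'],s['width'])
im,c=snap('wrist','w2.png');np.save('c2.npy',c,allow_pickle=True)
print('hinge ends',proj(c,[C(0,111,50),C(0,-111,50)]),'sill back top',proj(c,[C(11,100,60),C(11,-100,60)]),'bar',proj(c,[C(-177,85,44),C(-177,-85,44)]),'roofedge',proj(c,[C(53,100,160),C(53,-100,160)]))
"
```

```text
[ 0.53842312 -0.0909869   0.23518421] [ 0.43619096 -0.60526282  0.16861995] 0.08528345503934857
hinge ends [[396.19285898  65.09372432]
 [384.64766975 261.50962462]] sill back top [[409.02538107  75.14459716]
 [396.33812884 256.92063782]] bar [[227.63865764  93.15926958]
 [239.49674963 240.90872685]] roofedge [[515.55701966  53.79385643]
 [476.06091917 309.39737844]]
```

View pics/w2.png

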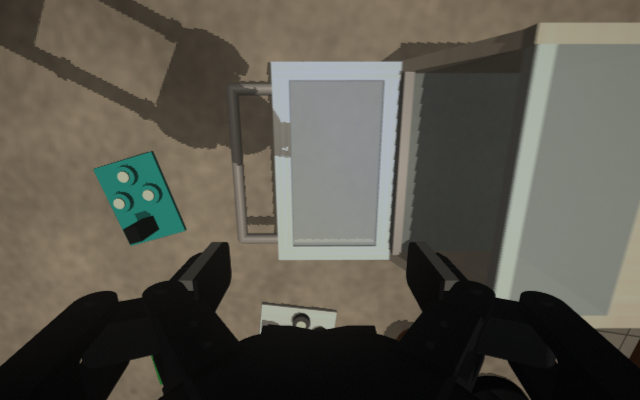

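```bash
python3 -c "
from h import *
c=np.load('c2.npy',allow_pickle=True).item()
f=lambda u,v,z:(Ro.from_euler('z',-PSI).apply(onplane(c,u,v,z)-O)*1000).round(1)
for n,u,v,z in [('pL near hinge',401,63,50),('pR',389,260,50),('pL free',271,62,50),('pR free',279,260,50),('barL',236,90,44),('barR',242,240,44),('sillL',412,73,60),('sillR',398,252,60),('roofL',541,43,160),('roofR',505,312,160)]:print(n,f(u,v,z))
ct=imaging.get_calibration('top')
im,ct=snap('top','t3.png');cv2.imwrite('pics/t3c.png',cv2.resize(im[85:235,280:440,::-1],None,fx=4,fy=4,interpolation=cv2.INTER_CUBIC))
"
```

```text
pL near hinge [-13315.6  -8253.9  50000. ]
pR [-13376.7  25335.9  50000. ]
pL free [ 6854.3 -8475.1 50000. ]
pR free [ 6949.7 25163.3 50000. ]
barL [11048.1 -3874.4 44000. ]
barR [11835.8 18590.5 44000. ]
sillL [-18174.8  -8185.3  60000. ]
sillR [-17933.4  28509.2  60000. ]
roofL [-111201.3  -35505.4  160000. ]
roofR [-117945.6  117878.2  160000. ]
```

View pics/t3c.png

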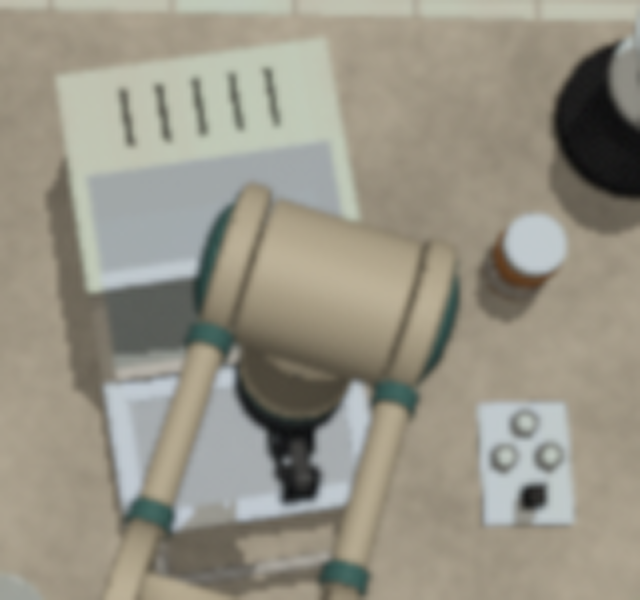

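```bash
python3 -c "
from h import *
c=np.load('c2.npy',allow_pickle=True).item()
f=lambda u,v,z:(Ro.from_euler('z',-PSI).apply(onplane(c,u,v,z/1000)-O)*1000).round(1)
for n,u,v,z in [('pL near hinge',401,63,50),('pR',389,260,50),('pL free',271,62,50),('pR free',279,260,50),('barL',236,90,44),('barR',242,240,44),('sillL',412,73,60),('sillR',398,252,60),('roofL',541,43,160),('roofR',505,312,160)]:print(n,f(u,v,z))
go([.504,-.3335,.16],3.17); print(monitor.get_state()['qpos'])
"
```

```text
pL near hinge [  4.8 113.   50. ]
pR [   5.2 -109.    50. ]
pL free [-128.5  114.4   50. ]
pR free [-129.1 -107.9   50. ]
barL [-167.8   88.1   44. ]
barR [-173.9  -83.8   44. ]
sillL [ 13.8 102.   60. ]
sillR [ 12.6 -93.7  60. ]
roofL [ 69.1 106.6 160. ]
roofR [  78.3 -102.8  160. ]
shift cm [-23.27  -7.6    7.42] twist -1.428 tiltz [ 0.0056 -0.0014 -1.    ] rows 6.238389646809799
[-2.95187573e-01  2.28197783e-01  1.56453815e+00  3.31348037e-04
  1.34314427e+00 -4.66725469e-01]
```

The panel edges put the hinge line at x≈+4.5, y≈+2 in my frame, so I'll correct the origin by that. Next, move over the tray with a half-turned wrist so the camera ends up on the robot side.

>>> servo_tool(commands="0 0 0 -0.12 1; -3.4 -1.1 0 -0.24 1; -6.8 -2.2 0 -0.36 1; -10.2 -3.3 0 -0.48 1; -13.6 -4.4 0 -0.6 1; -17 -5.6 1 -0.72 1; -20.4 -6.7 2 -0.84 1; -23.3 -7.6 4 -0.96 1; -23.3 -7.6 6 -1.08 1; -23.3 -7.6 7.4 -1.2 1")

```text
clock: 6.73
position: [0.4957, -0.334, 0.1538]
ee_rot: [-0.003, 0.099, 0.995, 0.002]
contact_force: [-0.1, 0.4, -0.4]
width: 0.0852
```

>>> servo_tool(commands="0 0 0 -0.12 1; 0 0 0 -0.228 1; 0 0 0 -0.228 1")

```text
clock: 6.98
position: [0.4967, -0.3323, 0.1554]
ee_rot: [-0.003, -0.014, 1.0, 0.002]
contact_force: [-0.1, -1.0, -0.4]
width: 0.0853
```

```bash
sed -i 's/^def C(x/O=O+Ro.from_euler("z",PSI).apply([.004,.002,0])\ndef C(x/' h.py; python3 -c "
from h import *
s=monitor.get_state();print(s['position'],s['qpos'][5])
im,c=snap('wrist','w3.png');np.save('c3.npy',c,allow_pickle=True)
print(proj(c,[[.512,-.3335,.046]]));go([.504,-.3335,.016],3.17)
"
```

```text
[ 0.49669008 -0.33228787  0.15538867] -2.3046651128160476
[[316.03219113 212.14413531]]
shift cm [-0.73 -0.16 14.01] twist -0.004 tiltz [-0.0043  0.0032 -1.    ] rows 3.420809025374598
```

View pics/w3.png

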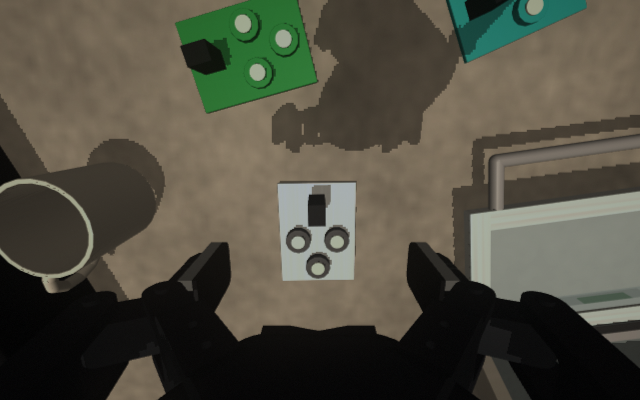

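```bash
python3 -c "
from h import *
c=np.load('c3.npy',allow_pickle=True).item()
for n,u,v,z in [('mug rim L',0,215,.09),('mug rim R',92,240,.09),('mug rim bot',50,280,.09),('tray nl',355,182,.006),('tray nr',278,183,.006),('fl',354,280,.006),('fr',283,281,.006),('panel corner',470,214,.05),('panel far',487,400,.05)]:print(n,onplane(c,u,v,z).round(4))
tc=np.mean([onplane(c,u,v,.006) for u,v in [(355,182),(278,183),(354,280),(283,281)]],0);print('ctr',tc)
B=[[.512+a,-.3335+b,.046] for a in(-.01,.01) for b in (-.008,.008)]
print(proj(c,B).round(0).tolist(), proj(c,np.array(B)-[0,0,.04]).round(0).tolist())
im=cv2.imread('pics/w3.png');cv2.imwrite('pics/w3c.png',cv2.resize(im[170:290,260:380],None,fx=5,fy=5))
print('panel free corner R',C(-134,-111,50))
"
```

```text
mug rim L [ 0.5069 -0.5671  0.09  ]
mug rim R [ 0.525  -0.5026  0.09  ]
mug rim bot [ 0.5598 -0.5411  0.09  ]
tray nl [ 0.4915 -0.2947  0.006 ]
tray nr [ 0.4948 -0.3726  0.006 ]
fl [ 0.602  -0.2891  0.006 ]
fr [ 0.6053 -0.3677  0.006 ]
panel corner [ 0.5087 -0.1971  0.05  ]
panel far [ 0.7152 -0.1457  0.05  ]
ctr [ 0.54839251 -0.33102577  0.006     ]
[[307.0, 201.0], [325.0, 202.0], [307.0, 222.0], [325.0, 223.0]] [[309.0, 191.0], [324.0, 191.0], [308.0, 210.0], [324.0, 210.0]]
panel free corner R [ 0.50959336 -0.19957822  0.05      ]
```

View pics/w3c.png

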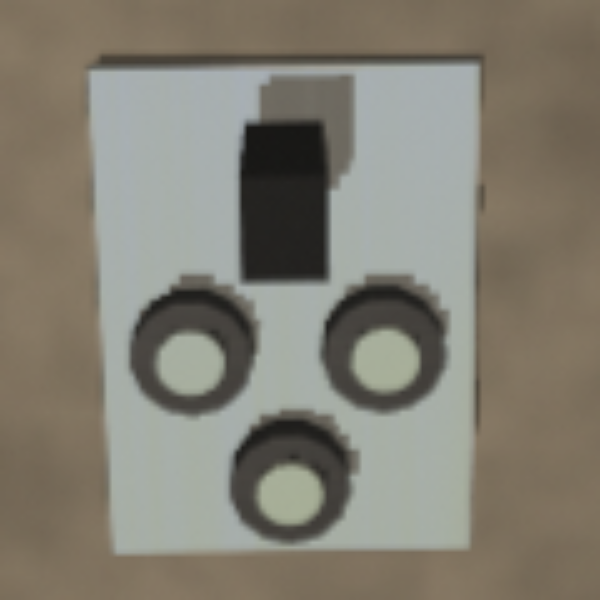

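The wrist view puts the block at about (0.5155,-0.332) with tray yaw ≈0.04. The mug and door panel are clear of the fingers. I'll descend to just above the block and check.

>>> servo_tool(commands="-0.5 0 3 0 1; -1.1 0 6 0 1; -1.1 0 9 0 1; -1.1 0 9 0 1; -1.1 0 9 0 1")

```text
clock: 7.45
position: [0.5085, -0.3318, 0.0665]
ee_rot: [-0.002, -0.013, 1.0, 0.002]
contact_force: [0.2, -0.5, 0.7]
width: 0.085
```

```bash
python3 -c "
from h import *
print(monitor.get_state()['position']);go([.5075,-.3323,.016],3.18)
im,c=snap('wrist','w4.png')
B=[[.5155+a,-.332+b,.046] for a in(-.01,.01) for b in (-.008,.008)];print(proj(c,B).round(0).tolist())
"
```

```text
[ 0.50848293 -0.33184085  0.06645501]
shift cm [ 0.08 -0.06  5.05] twist -0.013 tiltz [-0.0046  0.0035 -1.    ] rows 1.23089443528146
[[305.0, 227.0], [332.0, 228.0], [304.0, 258.0], [331.0, 259.0]]
```

View pics/w4.png

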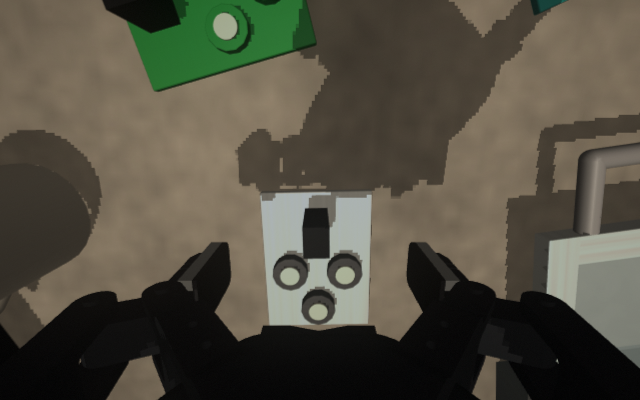

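Alignment is good: block at u≈316, between the fingers. Grasping now.

>>> servo_tool(commands="0.2 0 2.5 0 1; 0.2 0 5 0 1; 0.2 0 5 0 1; 0.2 0 5 0 0; 0.2 0 5 0 -1; 0.2 0 5 0 -1; 0.2 0 5 0 -1; 0.2 0 5 0 -1; 0.2 0 5 0 -1", newtons=70)

```text
clock: 8.25
position: [0.5089, -0.3337, 0.0195]
ee_rot: [0.001, -0.014, 1.0, -0.001]
contact_force: [2.5, -3.1, -0.6]
width: 0.0148
```

>>> servo_tool(commands="0 0 0 0 -1; 0 0 -1 0 -1; 0 0 -2.5 0 -1; 0 0 -4 0 -1; 0 0 -5 0 -1; 0 0 -5 0 -1")

```text
clock: 8.75
position: [0.5095, -0.3342, 0.0705]
ee_rot: [0.002, -0.014, 1.0, -0.001]
contact_force: [0.8, -0.7, -2.4]
width: 0.0148
```

```bash
python3 -c "
from h import *
s=monitor.get_state();print(s['position'],s['width'],s['contact_force'])
im,c=snap('wrist','w5.png')
im,c=snap('side','s5.png');cv2.imwrite('pics/s5c.png',cv2.resize(im[120:240,300:440,::-1],None,fx=4,fy=4))
go(C(5,0,180),PSI+np.pi)
"
```

```text
[ 0.50947175 -0.33421863  0.07053765] 0.01484742181797879 [ 0.83286888 -0.70631114 -2.3579266 ]
shift cm [-12.6   26.39 -11.17] twist -0.149 tiltz [ 1.e-04 -2.e-04 -1.e+00] rows 7.635299645663817
```

View pics/w5.png

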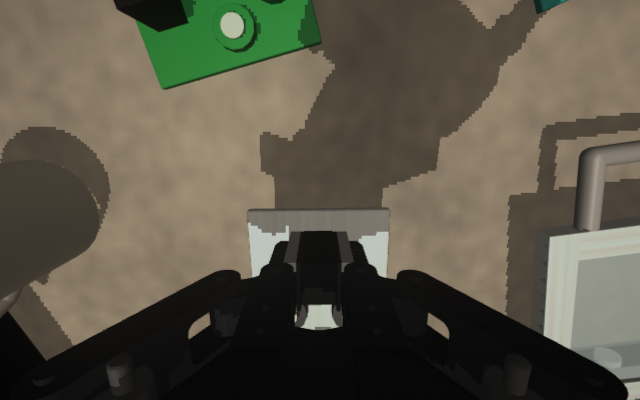

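View pics/s5c.png

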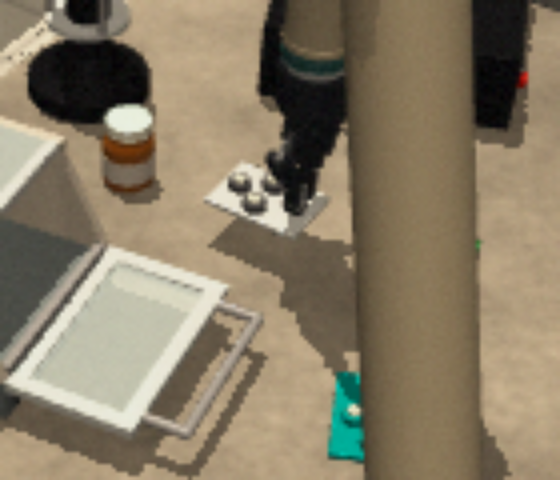

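The tray is held level. Carrying it high to a spot in front of the opening.

>>> servo_tool(commands="0 0 -2 0 -1; 0 1.5 -4 0 -1; 0 4 -6 -0.02 -1; -0.5 7 -6 -0.05 -1; -1.5 10.5 -6 -0.08 -1; -2.7 14 -6 -0.11 -1; -3.9 17.5 -6 -0.149 -1; -5.1 21 -6 -0.149 -1; -5.8 24 -6 -0.149 -1; -6.2 25.4 -6 -0.149 -1")

```text
clock: 9.68
position: [0.5627, -0.0734, 0.1268]
ee_rot: [-0.001, -0.089, 0.996, 0.002]
contact_force: [0.7, -0.4, -2.6]
width: 0.0146
```

>>> servo_tool(commands="0 0 0 0 -1; 0 0 0 0 -1")

```text
clock: 9.85
position: [0.5627, -0.0768, 0.1271]
ee_rot: [-0.001, -0.089, 0.996, 0.0]
contact_force: [-0.0, -0.8, -2.4]
width: 0.0144
```

```bash
python3 -c "
from h import *
s=monitor.get_state();print(s['position'],s['width'],s['contact_force'])
im,c=snap('wrist','w6.png')
print(proj(c,[C(0,111,50),C(0,-111,50),C(-134,111,50),C(-134,-111,50)]).round())
im,c=snap('side','s6.png');cv2.imwrite('pics/s6c.png',cv2.resize(im[100:250,220:400,::-1],None,fx=4,fy=4))
go(C(12,0,130),PSI+np.pi);go(C(12,0,84),PSI+np.pi)
"
```

```text
[ 0.56266186 -0.07683359  0.12705705] 0.014412761095858807 [-0.00938517 -0.78622409 -2.4152804 ]
[[451. 276.]
 [184. 275.]
 [474. 107.]
 [162. 106.]]
shift cm [-7.24  0.1  -0.27] twist 0.0 tiltz [-1.6e-03 -5.0e-04 -1.0e+00] rows 1.7672700121528842
shift cm [-7.25  0.1   4.33] twist 0.0 tiltz [-1.6e-03 -5.0e-04 -1.0e+00] rows 2.0592621655859853
```

View pics/w6.png

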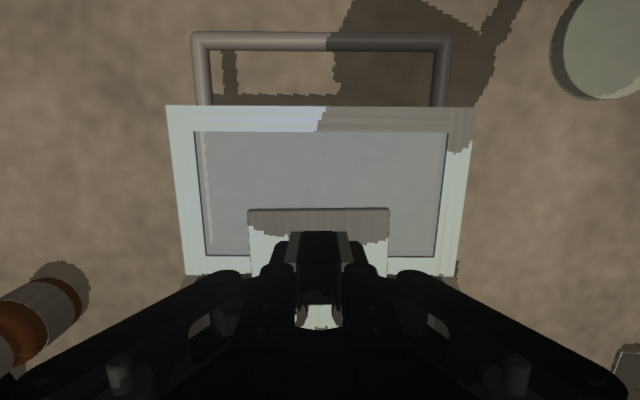

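View pics/s6c.png

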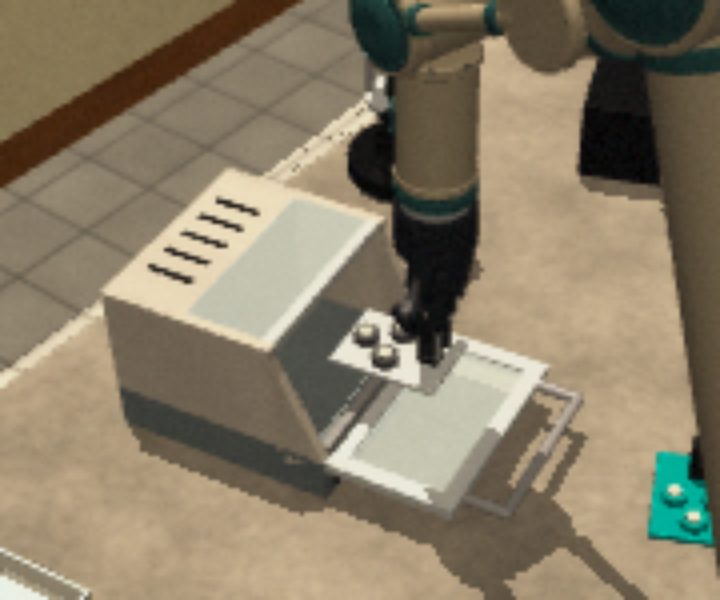

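The projected panel corners (162–474 at v≈106) match the image (167–475), so the frame is good. I'll bring the tray in over the sill, keeping the gripper body in front of the roof edge.

>>> servo_tool(commands="-1.5 0.1 1 0 -1; -3 0.1 2 0 -1; -4.5 0.1 2.5 0 -1; -6 0.1 2.7 0 -1; -7 0.1 2.7 0 -1; -7 0.1 2.7 0 -1; -7 0.1 3.5 0 -1; -7 0.1 4.3 0 -1; -7 0.1 4.3 0 -1")

```text
clock: 10.7
position: [0.6295, -0.0645, 0.0831]
ee_rot: [-0.002, -0.088, 0.996, 0.001]
contact_force: [-0.1, 0.2, -2.7]
width: 0.0148
```

```bash
python3 -c "
from h import *
s=monitor.get_state();print(s['position'],s['width'],s['contact_force'])
print('tool cab',Ro.from_euler('z',-PSI).apply(s['position']-O)*1000)
im,c=snap('side','s7.png');cv2.imwrite('pics/s7c.png',cv2.resize(im[120:240,230:370,::-1],None,fx=5,fy=5))
"
```

```text
[ 0.62951357 -0.06452134  0.08306457] 0.014767883528525616 [-0.07927586  0.17089637 -2.72386452]
tool cab [ 7.71516192  0.97335566 83.06457042]
```

View pics/s7c.png

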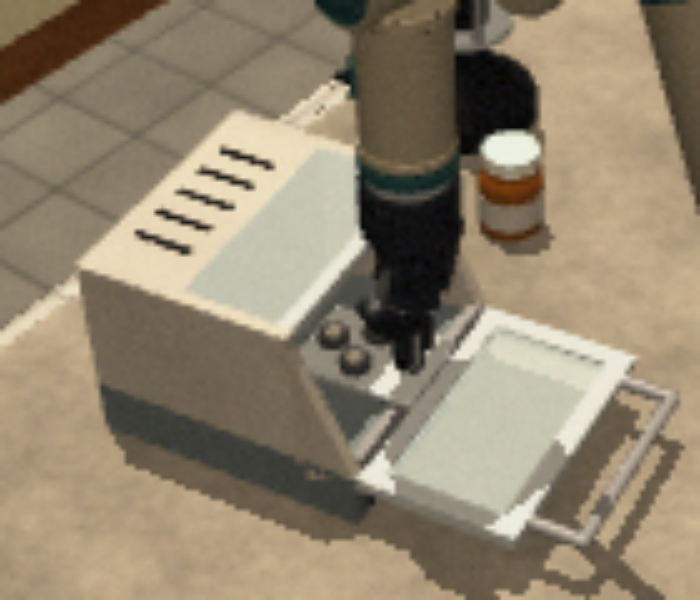

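>>> servo_tool(commands="-0.4 0 0.1 0 -1; -0.4 0 0.2 0 -1; -0.4 0 0.2 0 -0.4; -0.4 0 0.2 0 0; -0.4 0 0.2 0 0.2; -0.4 0 0.2 0 0.2; -0.4 0 0.2 0 0.2")

```text
clock: 11.33
position: [0.6363, -0.0637, 0.0836]
ee_rot: [0.0, -0.088, 0.996, -0.0]
contact_force: [0.4, 0.1, -0.6]
width: 0.0513
```

```bash
python3 -c "
from h import *
s=monitor.get_state();print(s['position'],s['width'],s['contact_force'])
print('tool cab',Ro.from_euler('z',-PSI).apply(s['position']-O)*1000)
snap('wrist','w8.png')
im,c=snap('side','s8.png');cv2.imwrite('pics/s8c.png',cv2.resize(im[120:240,230:370,::-1],None,fx=5,fy=5))
"
```

```text
[ 0.63627718 -0.06373924  0.08360409] 0.05126834092650341 [ 0.36542036  0.08043057 -0.63738481]
tool cab [14.5112291   0.5591122  83.60409489]
```

View pics/s8c.png

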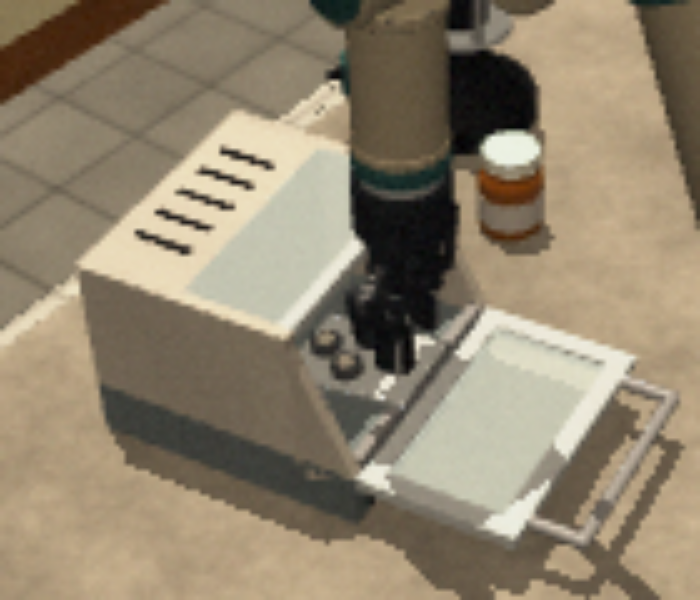

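View pics/w8.png

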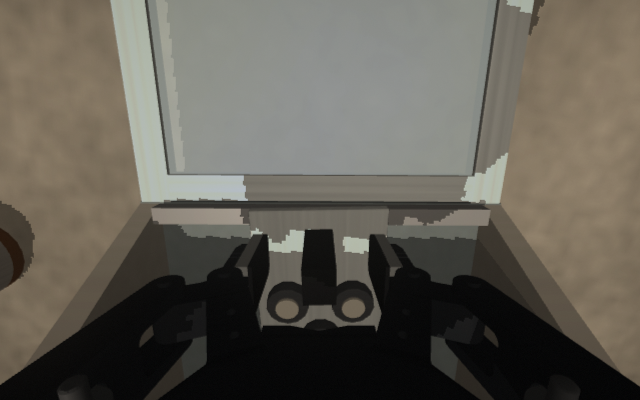

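The tray is released. Its near end rests on the sill, and the block is free between the fingers (w8, block at u≈318). A vertical gripper can't go any deeper, so I'll back out, turn 90° and slide the tray off the sill by pushing the block with the back of the opened leading finger.

>>> servo_tool(commands="0 0 -2.5 0 0.3; 0 0 -5.5 0 0.3; 0.5 0 -8 0 0.3; 4 0 -8.5 0.1 1; 8 0 -8.5 0.22 1; 8 0 -8.5 0.34 1; 8 0 -8.5 0.46 1; 8 0 -8.5 0.58 1; 8 0 -8.5 0.7 1; 8 0 -8.5 0.82 1")

```text
clock: 12.27
position: [0.5572, -0.0778, 0.1684]
ee_rot: [0.0, 0.319, 0.948, -0.0]
contact_force: [-0.1, 0.2, -1.8]
width: 0.0853
```

>>> servo_tool(commands="0 0 0 0.12 1; 0 0 0 0.24 1; 0 0 0 0.36 1; 0 0 0 0.48 1; 0 0 0 0.6 1; 0 0 0 0.72 1; 0 0 0 0.751 1; 0 0 0 0.751 1")

```text
clock: 12.93
position: [0.5573, -0.0777, 0.1683]
ee_rot: [0.0, 0.642, 0.766, -0.0]
contact_force: [-0.9, 0.3, 0.4]
width: 0.0854
```

```bash
python3 -c "
from h import *
s=monitor.get_state();print(s['position'],s['width'],s['contact_force'])
print('tool cab',Ro.from_euler('z',-PSI).apply(s['position']-O)*1000)
im,c=snap('wrist','w9.png');print(proj(c,[C(11,0,96),C(11,8,96),C(31,0,96)]))
im,c=snap('side','s9.png');cv2.imwrite('pics/s9c.png',cv2.resize(im[120:240,230:370,::-1],None,fx=5,fy=5))
go(C(-65,0,63),PSI+np.pi/2)
"
```

```text
[ 0.55727067 -0.07773718  0.16826321] 0.08535411568492475 [-0.86498513  0.33024362  0.43038525]
tool cab [-65.72572686   0.61088151 168.26321299]
[[418.01446128 208.43101867]
 [418.94249817 198.29340907]
 [444.23096018 208.42876338]]
shift cm [-0.06  0.07 10.53] twist 0.001 tiltz [ 1.e-04 -1.e-04 -1.e+00] rows 2.567261426392198
```

View pics/s9c.png

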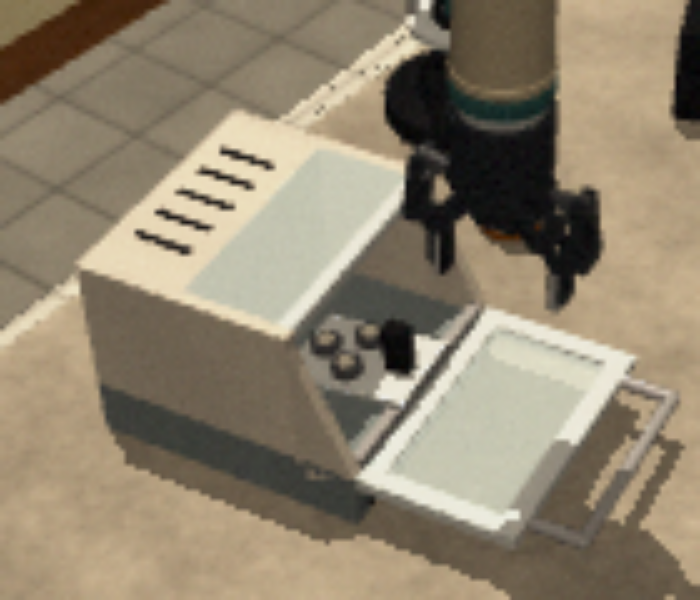

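View pics/w9.png

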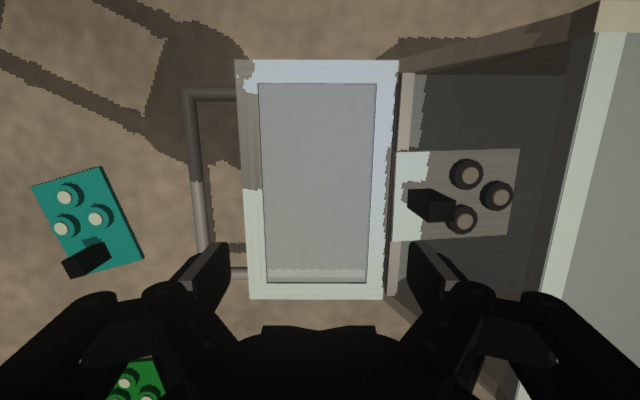

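>>> servo_tool(commands="0.1 0 3.5 0 1; 0.1 0 7 0 1; 0.1 0 10.4 0 1; 0.1 0 10.4 0 1; 0.1 0.8 10.4 0 1; 0.1 1.6 10.4 0 1; 0.1 2.2 10.4 0 1; 0.1 2.7 10.4 0 1; 0.1 3.2 10.4 0 1; 0.1 3.2 10.4 0 1")

```text
clock: 13.87
position: [0.5906, -0.0712, 0.0654]
ee_rot: [0.001, 0.642, 0.767, 0.001]
contact_force: [-0.3, 0.3, -0.0]
width: 0.0852
```

```bash
python3 -c "
from h import *
s=monitor.get_state();print(s['position'],s['width'],s['contact_force'])
print('tool cab',Ro.from_euler('z',-PSI).apply(s['position']-O)*1000)
im,c=snap('wrist','w10.png')
im,c=snap('side','s10.png');cv2.imwrite('pics/s10c.png',cv2.resize(im[120:240,230:370,::-1],None,fx=5,fy=5))
"
```

```text
[ 0.59056182 -0.07121918  0.0653665 ] 0.08516573418582261 [-0.34376468  0.31913224 -0.00984897]
tool cab [-31.80760935   1.19915507  65.3665025 ]
```

View pics/s10c.png

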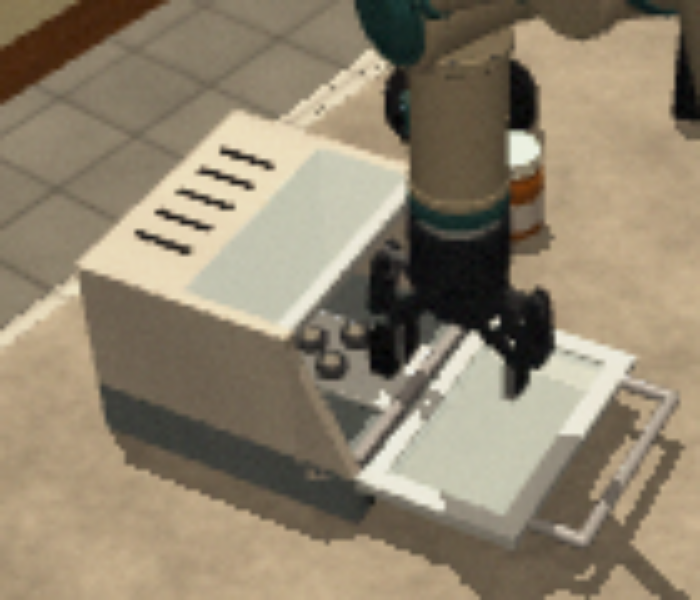

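View pics/w10.png

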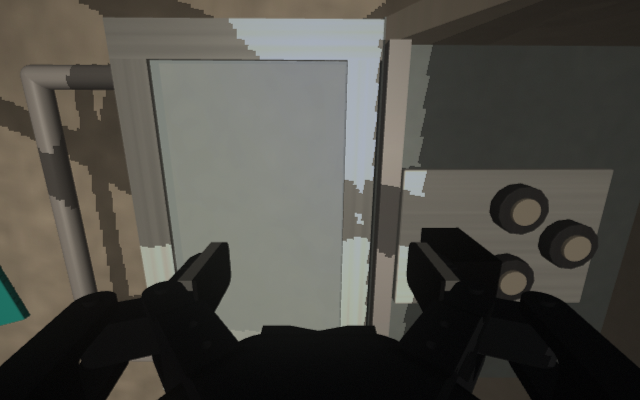

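The tray slid with the push and its near end is at the sill's back edge (w10, u≈400). A little farther.

>>> servo_tool(commands="0 0.3 0 0 1; 0 0.6 0 0 1; 0 0.9 0 0 1; 0 0.9 0 0 1; 0 0.4 0 0 1; 0 -1 0 0 1; 0 -2.5 0 0 1; 0 -2.5 -3 0 1; 0 -3.5 -7 0 1; 0 -3.5 -10.4 0 1")

```text
clock: 14.8
position: [0.5519, -0.0773, 0.1691]
ee_rot: [-0.001, 0.642, 0.766, -0.001]
contact_force: [0.4, -0.3, -0.2]
width: 0.0855
```

```bash
python3 -c "
from h import *
s=monitor.get_state();print(s['position'],s['contact_force'])
im,c=snap('wrist','w11.png');np.save('c11.npy',c,allow_pickle=True)
print(proj(c,[C(18,40,56),C(18,-40,56),C(128,40,56),C(128,-40,56)]).round())
im,c=snap('side','s11.png');cv2.imwrite('pics/s11c.png',cv2.resize(im[120:240,230:370,::-1],None,fx=5,fy=5))
"
```

```text
[ 0.55193812 -0.07728236  0.16908316] [ 0.44906721 -0.33971527 -0.15678455]
[[421. 152.]
 [413. 238.]
 [549. 152.]
 [531. 238.]]
```

View pics/s11c.png

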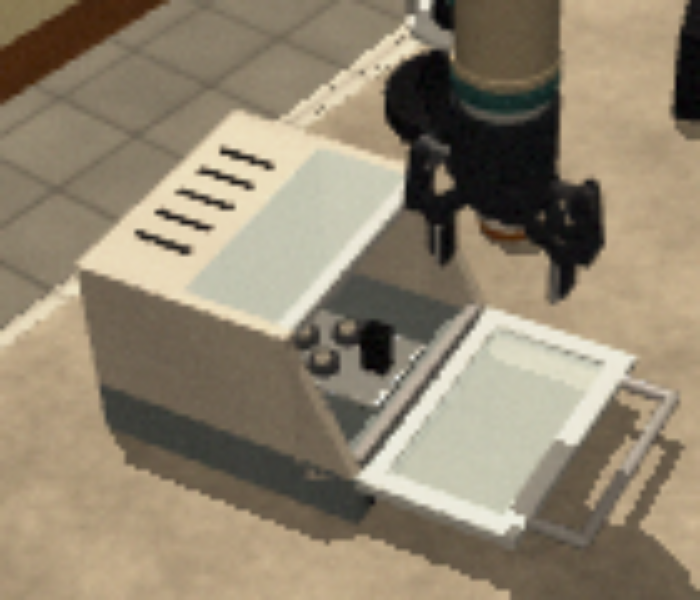

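View pics/w11.png

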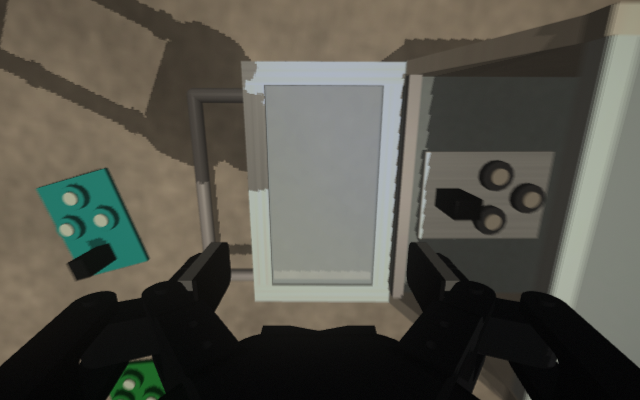

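Wrist view: the tray corners at (425,152), (419,238), (555,152) and (537,238) match a flat tray with its origin at x≈78, about 12 mm behind the sill. The side view agrees. Now for the door: descend on the bar with a narrow opening and pinch.

>>> servo_tool(commands="0 -2.5 0 0 0.3; 0 -6 0 0 -0.3; 0 -9 0 0 -0.3; 0 -10.7 2 0 -0.3; 0 -10.7 5 0 -0.3; 0 -10.7 7 0 -0.3; 0 -10.7 7 0 -0.3", newtons=40)

```text
clock: 15.48
position: [0.445, -0.0949, 0.0947]
ee_rot: [-0.004, 0.642, 0.766, -0.001]
contact_force: [-0.8, 0.7, -0.7]
width: 0.0302
```

```bash
python3 -c "
from h import *
s=monitor.get_state();print(s['position'],s['contact_force'],s['width'])
go([.4486,-.1074,.0273],PSI+np.pi/2)
im,c=snap('wrist','w12.png');print(proj(c,[C(-177,-6,44),C(-177,85,44)]))
"
```

```text
[ 0.44500933 -0.09487941  0.09467018] [-0.80101953  0.7197922  -0.67559152] 0.030237977305157263
shift cm [-1.32  0.18  6.73] twist -0.001 tiltz [-0.0076  0.0029 -1.    ] rows 1.6736043235216913
[[321.03474236 229.74002155]
 [321.39612663  91.90044293]]
```

View pics/w12.png

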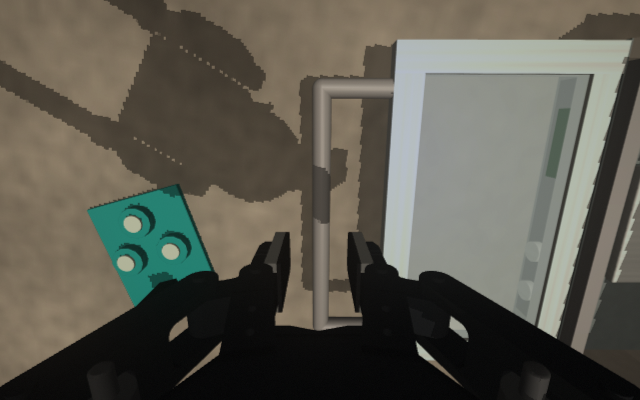

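The bar is at u≈322, centred between the pads at u≈283 and 354, and clear of the panel. Descend and pinch.

>>> servo_tool(commands="0 0.1 3 0 -0.3; 0 0.1 5.5 0 -0.3; 0 0.1 6.7 0 -0.3; 0 0.1 6.7 0 -0.3; 0 0.1 6.7 0 -1; 0 0.1 6.7 0 -1; 0 0.1 6.7 0 -1; 0 0.1 6.7 0 -1; 0 0.1 6.7 0 -1", newtons=40)

```text
clock: 16.28
position: [0.4466, -0.0966, 0.0318]
ee_rot: [-0.002, 0.641, 0.767, -0.003]
contact_force: [-6.5, -5.2, -2.6]
width: 0.0102
```

```bash
python3 -c "
from h import *
s=monitor.get_state();print(s['position'],s['contact_force'],s['width'])
q=np.arange(2.007,-.05,-.1);a=.436-q
x=177*np.sin(a)-6*np.cos(a);z=50+177*np.cos(a)+6*np.sin(a)
for i in range(len(q)):print(round(q[i],2),((x-x[0])/10).round(2)[i],((z[0]-z)/10).round(2)[i])"
```

```text
[ 0.44657098 -0.09660148  0.03184973] [-6.48531173 -5.20788126 -2.61515022] 0.010190910124917414
2.01 0.0 0.0
1.91 0.03 -1.77
1.81 0.23 -3.53
1.71 0.61 -5.26
1.61 1.16 -6.94
1.51 1.88 -8.56
1.41 2.75 -10.1
1.31 3.77 -11.54
1.21 4.94 -12.88
1.11 6.22 -14.09
1.01 7.63 -15.17
0.91 9.13 -16.1
0.81 10.72 -16.88
0.71 12.38 -17.5
0.61 14.1 -17.94
0.51 15.85 -18.22
0.41 17.61 -18.31
0.31 19.38 -18.23
0.21 21.13 -17.98
0.11 22.85 -17.55
0.01 24.52 -16.95
```

>>> servo_tool(commands="0 0 -1 0 -1; 0 0.1 -2.7 0 -1; 0 0.4 -4.4 0 -1; 0 0.9 -6.1 0 -1; 0 1.5 -7.8 0 -1; 0 2.3 -9.3 0 -1; 0 3.3 -10.8 0 -1; 0 4.4 -12.2 0 -1; 0 5.6 -13.5 0 -1; 0 6.2 -14.1 0 -1")

```text
clock: 17.12
position: [0.5054, -0.0865, 0.1752]
ee_rot: [-0.003, 0.642, 0.767, -0.005]
contact_force: [-13.0, -4.6, 6.1]
width: 0.0098
```

>>> servo_tool(commands="0 1.2 -0.9 0 -1; 0 2.7 -1.8 0 -1; 0 4.3 -2.6 0 -1; 0 6 -3.3 0 -1; 0 7.7 -3.8 0 -1; 0 9.5 -4.1 0 -1; 0 11.2 -4.2 0 -1; 0 13 -4.1 0 -1; 0 14.8 -3.9 0 -1; 0 15.7 -3.7 0 -1")

```text
clock: 17.95
position: [0.6669, -0.0583, 0.212]
ee_rot: [0.002, 0.642, 0.767, -0.0]
contact_force: [-2.9, -1.4, 6.1]
width: 0.0104
```

```bash
python3 -c "
from h import *
s=monitor.get_state();print(s['position'],s['contact_force'],s['width'])
print('tool cab',Ro.from_euler('z',-PSI).apply(s['position']-O)*1000+[0,0,19])
im,c=snap('side','s13.png');cv2.imwrite('pics/s13c.png',cv2.resize(im[110:230,230:370,::-1],None,fx=5,fy=5))
"
```

```text
[ 0.66690635 -0.05825739  0.21202394] [-2.88671224 -1.42560554  6.12824302] 0.010403267391800907
tool cab [ 45.62706818   0.59333497 231.02393609]
```

View pics/s13c.png

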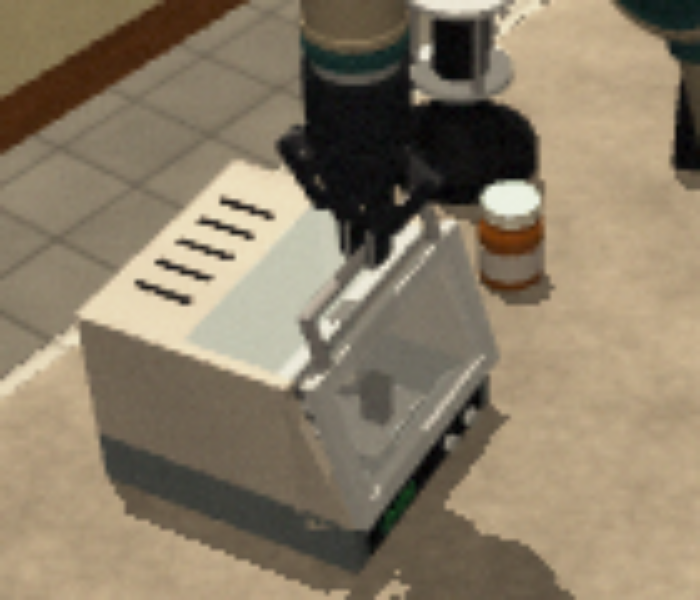

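The door is nearly shut, with the bar near x≈46 and slightly low on the pads. Finishing the arc, a touch lower and into the stop.

>>> servo_tool(commands="0 0 0.8 0 -1; 0 0.8 1.2 0 -1; 0 1.6 1.6 0 -1; 0 2.2 1.8 0 -1; 0 2.6 2 0 -1; 0 2.8 2 0 -1; 0 2.8 2 0 -1")

```text
clock: 18.58
position: [0.6896, -0.0544, 0.202]
ee_rot: [0.003, 0.642, 0.767, -0.001]
contact_force: [-19.7, -3.0, 43.5]
width: 0.0104
```

```bash
python3 -c "
from h import *
s=monitor.get_state();print(s['position'],s['contact_force'],s['width'])
print('tool cab',Ro.from_euler('z',-PSI).apply(s['position']-O)*1000+[0,0,19])
im,c=snap('side','s14.png');cv2.imwrite('pics/s14c.png',cv2.resize(im[110:230,230:370,::-1],None,fx=5,fy=5))
"
```

```text
[ 0.68964961 -0.05440851  0.20204043] [-19.7306738   -3.03493575  43.52329955] 0.010410583880667417
tool cab [ 68.692892     0.40056982 221.04043258]
```

View pics/s14c.png

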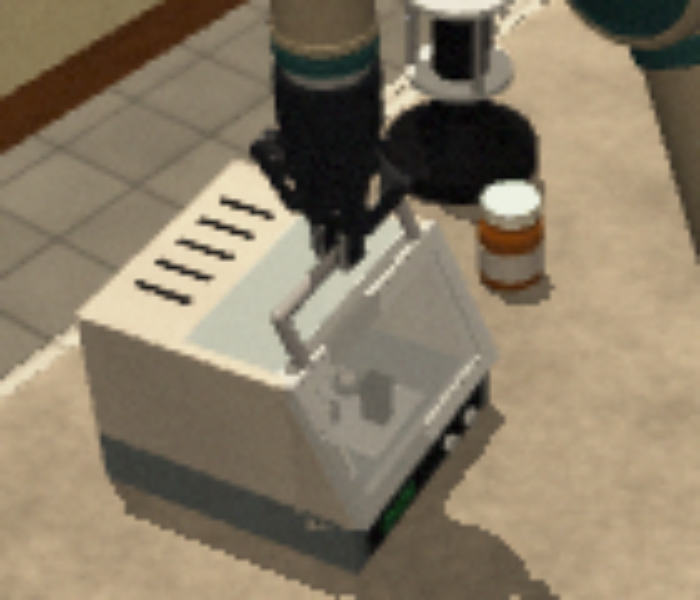

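The door is hard on its stop, with 20 N inward and 43 N downward reaction and the bar at x≈69. I'll ease the load, release, and rise clear.

>>> servo_tool(commands="0 0 -0.5 0 -1; 0 0 -0.5 0 -0.2; 0 0 -0.5 0 0; 0 -0.3 -0.5 0 0.2; 0 -0.3 -3 0 0.2; 0 -0.3 -7 0 0.5; 0 -0.3 -10 0 1; 0 -4 -12 0 1; 0 -8 -12 0 1; 0 -8 -12 0 1")

```text
clock: 19.47
position: [0.6068, -0.0664, 0.3094]
ee_rot: [-0.003, 0.642, 0.766, -0.002]
contact_force: [-0.9, 0.3, -0.3]
width: 0.0854
```

```bash
python3 -c "
from h import *
s=monitor.get_state();print(s['position'],s['contact_force'],s['width'])
im,c=snap('wrist','w15.png');print([proj(c,[C(177*np.sin(.436-q)-6*np.cos(.436-q),y,50+177*np.cos(.436-q)+6*np.sin(.436-q)) for y in (85,0,-85)]).round(1).tolist() for q in (0,.06)])
im,c=snap('side','s15.png');cv2.imwrite('pics/s15c.png',cv2.resize(im[110:230,230:370,::-1],None,fx=5,fy=5))
"
```

```text
[ 0.60678383 -0.06640607  0.30936504] [-0.85028045  0.34873558 -0.34932885] 0.08536645013267559
[[[428.1, 96.7], [418.4, 203.3], [410.4, 292.6]], [[416.8, 96.4], [408.0, 204.5], [400.6, 295.0]]]
```

View pics/s15c.png

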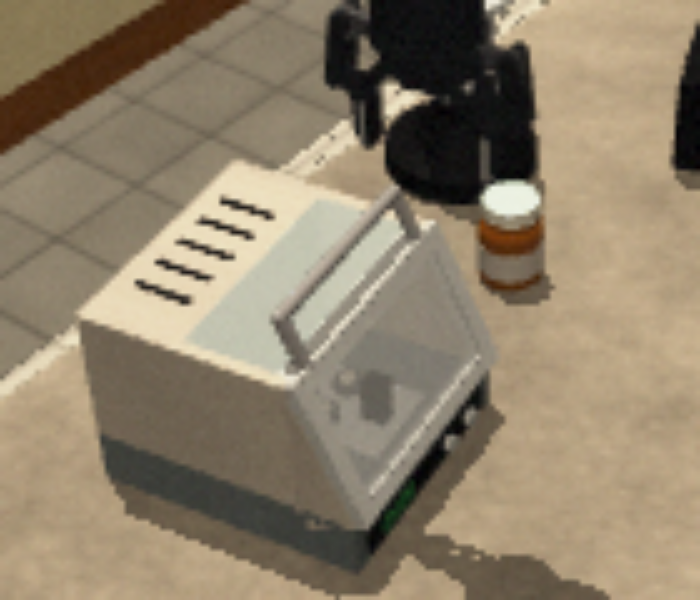

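View pics/w15.png

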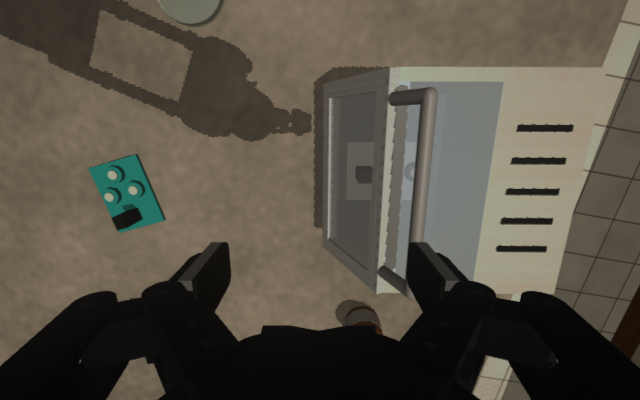

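Bar at u≈431 (v 97) and u≈422 (v 203). The shut prediction is 428/418, against 417/408 for 0.06 rad open, so the door is shut. The tray is visible behind the pane and the arm is clear, so I'm handing in.

```bash
python3 -c "
from h import *
print(ticket.sign_off())"
```

```text
the job is handed in; nothing more can be done
None
```

I folded the door down to its stop, set the disc tray flat on the chamber floor behind the sill, let go of it, and swung the door shut. I handed the job in at about 19.5 s; no verdict was reported.

**How the tray went in:** this interface can't tilt the tool, and a vertical gripper doesn't fit under the roof. I released the tray with its near end resting on the sill, so it tipped about 0.1 rad (my estimate from the 10 mm sill). I then slid it off the sill by pushing its grip block with the back of an opened finger, so it wasn't level for that last bit.

**Last checks:**
- **Tray:** with the door still down, the camera showed it flat with its origin about 78 mm behind the hinge, near the middle, grip end towards the door. After shutting I could only see it through the pane, and I did not measure it again.
- **Door:** it met its stop with about 20 N inward reaction. The bar then appeared 3–4 pixels past the predicted shut position, away from the open side, so I read it as shut.
- **Arm:** it is clear of everything, with contact force near zero.
- **Other objects:** I felt no contact with the empty tray or the other things on the table. I did not measure their positions again at the end.

**One disagreement:** my first estimate of the cabinet position was about 4 mm off. I corrected it from the wrist camera before placing the tray.

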